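# Plug in a relay and hold the test slide at the mark

## Task

On the relay test fixture, plug the relay with the blue cap fully into the socket, upright with its shoulders down on the socket block. Then pull the orange handle of the spring-return slide out until its yellow pointer lines up with the red mark, and finish while still holding it there, since it springs back if let go. Leave the spare relay with the white cap, the cleaner bottle and the screwdriver where they are.

Things in the scene. Friction and masses are not known exactly. Their poses are not given: they have to be found in the camera images.
- relay_center (a point): Centre, half-way up, of the loose relay with the blue cap (90 g), standing on its plug. 66 mm tall: black plug foot 26 (x) x 18 (y) x 16 mm tall, above it a pale body with copper-coloured windows 36 (x) x 28 (y) x 50 mm, its top 14 mm the blue cap. The centre is 33 mm above the foot's underside, 17 mm above the shoulders (the body's underside). z up. Fits the socket either way round.
- spare_center (a point): Centre (half-way up) of the spare relay, the same in shape and size, but with a white cap. Bystander.
- cleaner: Small white bottle with a red cap and a paper label, 40 mm in diameter, 100 mm tall, standing; origin at the centre of its underside. Bystander.
- screwdriver: Screwdriver with a green handle, 180 mm long, lying along its own x on the mat; origin at the underside of its middle. Bystander.
- fixture: Relay test fixture, fixed: grey base 170 (x) x 240 (y) x 30 mm tall; origin at the centre of its underside, z up, its -x side roughly towards the robot. Socket block on its +y half; slide on its -y half between two low rails (tops 39 mm above the mat). A spring housing, top 44 mm above the mat, covers fixture x +58 to +84 mm behind the slide.
- socket (a point): Centre of the mouth of the rectangular socket hole, in the top of the cream socket block (70 x 60 mm, top 52 mm above the mat). Dark hole 28.5 (x) x 20.5 (y) mm, 18 mm deep, 3 mm chamfer at the mouth; axes as the fixture's, z up. With the relay fully in, its shoulders rest on the block and its centre is 17 mm above this point.
- slide (a joint): Travel of the spring-return slide, m: 0 at home, growing as it is pulled along the fixture's -x axis (roughly towards the robot); end stop at 0.060. The spring pulls it back with about 3.6 N at home, plus 1.2 N for each 10 mm.
- grip (a point): Centre of the slide's orange handle, an upright block 16 (x) x 24 (y) x 50 mm tall, 42 to 92 mm above the mat; axes as the fixture's. It stands on a flat steel plate 42 mm wide. A thin yellow pointer sticks out to +y at the handle centre's fixture x. At home the handle's centre is at fixture x +20, y -65 mm.
- mark: Red mark: a fixed rider 5 (x) x 18 (y) x 6 mm tall on the white scale strip at the slide's +y side; origin at the centre of its underside, 33 mm above the mat; axes as the fixture's. The slide is at the mark when the handle's centre (and pointer) has the same fixture x as this origin: 22 to 45 mm of travel from home.

How it is judged (in metres and radians):
On the way, in this order (a step that is already met when the one before it is completed fails the run):
1. the blue-capped relay is fully in the socket, with the slide still home (z of relay_center in the frame of socket below 0.0185 m and horizontal distance between relay_center and socket below 0.004 m and angle between relay_center's own z axis and vertical below 0.08 rad and angle between the x axis of relay_center and the x axis of socket, either way round below 0.15 rad and value of joint slide below 0.008 m), for 0.2 s.
2. the slide is pulled out to the mark (z of relay_center in the frame of socket below 0.0185 m and horizontal distance between relay_center and socket below 0.004 m and angle between relay_center's own z axis and vertical below 0.08 rad and angle between the x axis of relay_center and the x axis of socket, either way round below 0.15 rad and x of grip in the frame of mark between -0.004 and 0.004 m), for 0.3 s.
At the end, for the whole second after the job is handed in: The blue-capped relay is fully in the socket (within 1.5 mm of full depth, 4 mm of centre, upright within 0.08 rad, in line within 0.15 rad), and the fingers hold the slide still with its pointer within 4 mm of the red mark (all of step 2 and velocity of joint slide between -0.01 and 0.01 m/s and contact force between the fingers and slide above 2 N); the arm keeps its last pose, push and grip.
It fails at once if the spare relay is moved by more than 30 mm (distance of spare_center from where it was at the start of the episode above 0.03 m).
It fails at once if the cleaner bottle is moved by more than 30 mm (distance of cleaner from where it was at the start of the episode above 0.03 m).
It fails at once if the screwdriver is moved by more than 30 mm (distance of screwdriver from where it was at the start of the episode above 0.03 m).
It also fails if it takes over 50 s, if anything falls off the work surface, if the arm or the gripper's body presses on something with over 40 N, if the wrist force passes 120 N, or if a joint passes its speed limit or range.

## Robot

A 6-joint arm with a two-finger parallel gripper is mounted at the origin on the work surface. World frame = base frame: x ahead of the robot, y to its left, z up, the work surface at z = 0. Lengths are in mm, angles in degrees, forces in N, time in s.
With the tool pointing down it reaches from about 325 to 900 mm from the base axis. Payload 6.1 kg.
Tool frame: the origin (TCP) lies at the very end of the fingers, on their centre line; the grasp point (between the pads) lies env.pinch_z behind it (env.pinch_z is the distance from the TCP to the grasp point, in mm); z points along the fingers, x is the direction in which the jaws open and shut, and the axes are right-handed (so a half turn about z gives the same grasp; the last joint's range is limited). The gripper opens to 87 mm and grips with 3 to 60 N. Pads are 19 mm wide; open, the fingers measure 117 mm over their backs; the gripper's body (75 mm by 190 mm) begins 51 mm behind the grasp point.
Start: joints at [-7.225, 12.628, 87.462, -0, 79.91, -7.225], TCP at [624.993, -0.003, 222.538] pointing down, gripper open.
Joint ranges: [-170.65, 170.65], [-52.31, 119.04], [5.05, 147.46], [-71.25, 251.25], [11.57, 151.72], [-153.62, 153.62]. Speed limits (degrees/s): [147.25, 147.25, 172.46, 180, 180, 180].

## Interface

Orientations are given as [roll, pitch, yaw] about the fixed x, y, z axes, in that order (R = Rz(yaw) Ry(pitch) Rx(roll)).
In Python, from bench import env gives the robot as it stands.
- The arm moves only by the tool step_arm, never from a script. Its arguments are lists of equal length, an entry for each row: "translation": the shift along the tool's x, y, z normalised to -1 to 1, where 1 is 10 cm, a list of three; "roll": the turn about the tool's z normalised to -1 to 1, where 1 is 120 degrees; "grip": the opening, from 0 (shut) to 1 (fully open). A call has 1 to 10 rows; each row shifts and turns the pose as measured when the row begins, along the tool's axes as they then stand; what a row does not reach is not made up. A row lasts 1/10 s, in which the tool goes at most 50 mm and 8.59 degrees, less where a joint would pass 70% of its speed; a pose out of reach is approached as far as the arm can. A call with a number of a shift or a turn outside -1 to 1 is refused whole. A call with a gripper value outside its range is refused whole. The fingers move at their own pace and stop on an object; "force" is the grip in N (left out, the last holds). Time passes only in rows, so rows that do not move let the fingers close. It gives the time, the measured TCP pose, the force and the opening at its end, in the units of the state.
- env.get_state(): the state, without advancing time (a new reading comes with each control period).
- env.read_camera(name): name is "scene" or "side" or "wrist"; returns a dict with "img" (480x640x3 uint8, red, green, blue), "K" (3x3 intrinsics, pixels), "k1" (the pictures are not rectified: a ray, as slopes to the right and down, at radius r is drawn at 1 + k1 r^2 times it, then the intrinsics apply), "world_from_camera" (4x4, takes a point from camera to world coordinates). Camera axes: x right, y down, z forward; pixel columns grow to the right and rows downward; lengths in mm; the calibration is good to about 2 mm. A picture is of the moment at which its call begins. There is no depth.
- env.close_job(): hands the job in, once; it reports no verdict.
Trained networks look in the newest picture that a camera, given by its name, has taken for a name from the list of things; names that differ only in an ending like _2 or _b are one class to them, and where a whole thing is asked for, a point or a joint stands for the part that bears it (a point fixed in the world has none). Each returns a list of dicts, best first, with "p" (0 to 1); they miss things now and then, are a little off and sometimes report something else, mostly with a low value. They report only what shows in the picture. A call takes as long as a camera call.
- env.masks_of(camera, thing): "mask" (480x640 bool, what is visible of it) and "extent" ([left, top, width, height] as shares, 0 to 1, of the picture: columns of its width, rows of its height, round what is visible of it).
- env.mark_of(camera, thing): "xy" ([column, row] as shares, 0 to 1, of the picture: columns of its width, rows of its height: a listed point, or the origin of a listed thing).
The state is a dict: "t": time; "joint_positions": joint angles; "qvel": joint speeds; "effort": joint torques, N m; "ee_pos": TCP position; "eef_rot": TCP orientation; "ft_force": force on the tool from outside, world axes, zero at the start; "wrist_torque": the same for the moment, N m; "width": finger opening in mm.
Only numpy, scipy, OpenCV 4.12 (cv2) and the standard library are available. Lean on these libraries where they do the work, as an engineer would, in place of code of your own. Each camera call takes 0.05 s, during which the arm holds its last target.

## Working session

There is one attempt and no reset: what is moved stays moved. The work goes in short steps, Python scripts to look and compute and a tool call to move; the robot and the scene stay as the last step left them, time stands still between calls to the robot, and variables do not carry over. Pictures are saved under pics/ and viewed, and the job is handed in when it is done.

Besides the shell and the picture viewer there is one more tool, called after "Emit:" as name(argument=value, ...), one argument or row to a line, values as JSON. step_arm: Moves the arm, as the interface text tells. Its arguments: {"type":"object","properties":{"translation":{"type":"array"},"roll":{"type":"array"},"grip":{"type":"array"},"force":{"type":"number"}},"required":["translation","roll","grip"]}

```bash
ls; mkdir -p pics
python3 - <<'E'
from bench import env
import cv2
print(env.pinch_z, env.get_state())
for n in ["scene","side","wrist"]:
    c=env.read_camera(n)
    cv2.imwrite(f"pics/{n}0.png",c["img"][:,:,::-1])
    print(n,c["K"].tolist(),c["k1"],c["world_from_camera"].round(3).tolist())
    for th in ["relay_center","spare_center","socket","grip","mark","fixture","cleaner","screwdriver"]:
        r=env.mark_of(n,th)
        print(th,[(round(d["p"],2),round(d["xy"][0]*640,1),round(d["xy"][1]*480,1)) for d in r[:3]])
E
```

```text
pics
18.700000000000003 {'t': 0.0, 'joint_positions': array([-7.22477801e+00,  1.26741722e+01,  8.75275227e+01,  4.21083153e-05,
        7.99112523e+01, -7.22677387e+00]), 'qvel': array([ 0.01275125, -0.04994895, -0.03716417, -0.04016524,  0.01728169,
        0.08675963]), 'effort': array([-1.67445501e-05, -4.94609964e+01, -3.87383544e+01,  6.99962187e-02,
        5.70271199e-02, -1.42064664e-04]), 'ee_pos': array([6.24359718e+02, 7.99878669e-02, 2.21432601e+02]), 'eef_rot': array([-1.79985750e+02,  1.12044717e-01,  2.00237963e-03]), 'ft_force': array([ 0.37517176,  0.29406292, -0.81448095]), 'wrist_torque': array([-0.01040314, -0.01256613, -0.00700646]), 'width': 87.15024144472538}
scene [[481.8668356164413, 0.0, 326.6439443930937], [0.0, 481.8668356164413, 233.4671912467194], [0.0, 0.0, 1.0]] -0.012865612218465229 [[-0.223, 0.713, -0.665, 1231.608], [0.975, 0.153, -0.163, 185.326], [-0.014, -0.685, -0.729, 817.011], [0.0, 0.0, 0.0, 1.0]]
relay_center [(0.72, 421.5, 227.5), (0.6, 336.9, 253.7), (0.56, 445.0, 293.3)]
spare_center [(0.89, 421.8, 229.7)]
socket [(0.83, 338.7, 251.7)]
g
[... 476 characters left out ...]
re_center [(0.58, 280.3, 221.2), (0.22, 342.7, 238.8)]
socket [(0.82, 343.3, 237.2)]
grip [(0.71, 367.4, 259.2), (0.5, 344.7, 240.9)]
mark []
fixture [(0.97, 347.4, 270.0)]
cleaner [(0.87, 276.0, 201.9)]
screwdriver [(0.74, 421.3, 383.3)]
wrist [[351.4796721510008, 0.0, 318.4811609350272], [0.0, 351.4796721510008, 242.1389163595018], [0.0, 0.0, 1.0]] -0.04337339346900949 [[1.0, 0.0, -0.0, 624.624], [0.0, -0.966, -0.258, 71.191], [-0.0, 0.258, -0.966, 384.896], [0.0, 0.0, 0.0, 1.0]]
relay_center [(0.58, 286.3, 226.3)]
spare_center []
socket [(0.56, 277.4, 178.1)]
grip [(0.55, 293.0, 304.7)]
mark [(0.56, 265.0, 258.5)]
fixture [(0.6, 283.2, 227.3)]
cleaner [(0.25, 284.0, 226.8)]
screwdriver []
```

View pics/scene0.png

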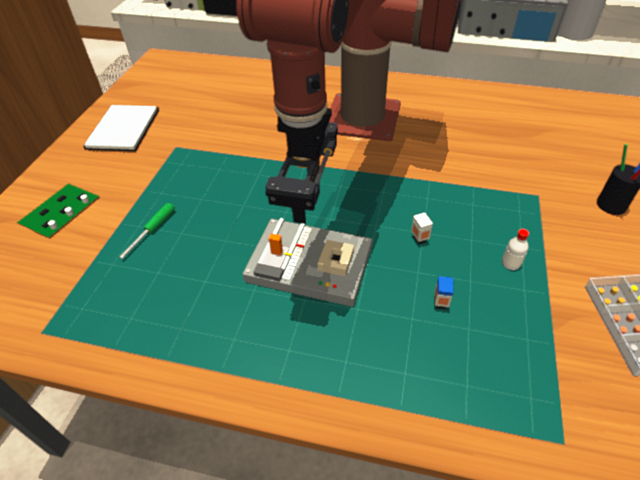

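View pics/side0.png

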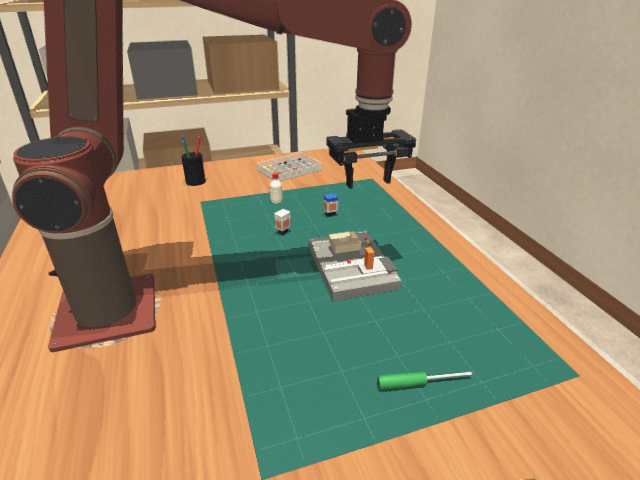

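View pics/wrist0.png

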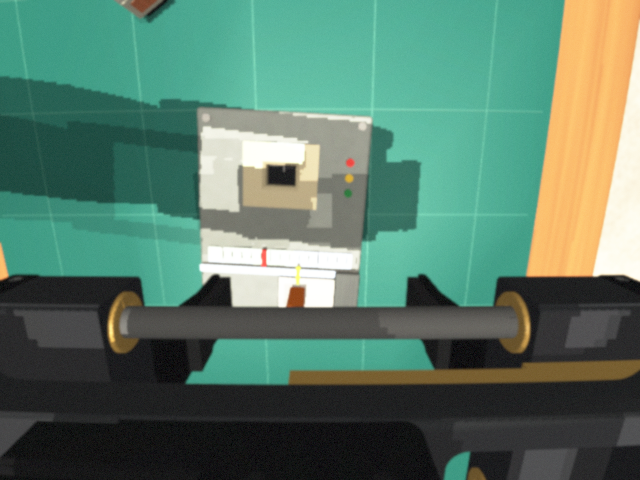

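The scene view shows the blue relay at (445,293), the white spare at (421,228) and the fixture at about (308,261). In the wrist view the socket hole is at about (281,175), the red mark at (264,257) and the pointer at (298,272). Next I'll triangulate.

```bash
cat > h.py <<'E'
import numpy as np, cv2
from bench import env
def ray(c,u,v):
    K=c["K"];k=c["k1"]
    d=np.array([(u-K[0,2])/K[0,0],(v-K[1,2])/K[1,1]]);s=d.copy()
    for _ in range(20): s=d/(1+k*(s@s))
    T=c["world_from_camera"];r=T[:3,:3]@np.array([s[0],s[1],1.]);return T[:3,3],r
def onz(c,u,v,z):
    o,r=ray(c,u,v);return o+r*(z-o[2])/r[2]
def proj(c,p):
    T=c["world_from_camera"];q=T[:3,:3].T@(np.asarray(p,float)-T[:3,3]);s=q[:2]/q[2];s=s*(1+c["k1"]*(s@s))
    return np.array([c["K"][0,0]*s[0]+c["K"][0,2],c["K"][1,1]*s[1]+c["K"][1,2]])
def tri(*obs):
    A=np.zeros((3,3));b=np.zeros(3)
    for c,u,v in obs:
        o,r=ray(c,u,v);r=r/np.linalg.norm(r);P=np.eye(3)-np.outer(r,r);A+=P;b+=P@o
    return np.linalg.solve(A,b)
E
python3 - <<'E'
from h import *
S=env.read_camera("scene");D=env.read_camera("side");W=env.read_camera("wrist")
np.set_printoptions(precision=1,suppress=True)
print("relay tri",tri((S,445,293.3),(D,331,205.5)),onz(S,445,293.3,33),onz(D,331,205.5,33))
print("spare",onz(S,421.8,229.7,33),onz(D,283,222,33))
print("cleaner",onz(S,515,265,0)) 
print("socket",onz(S,338.7,251.7,52),onz(D,343.3,237.2,52),onz(W,281.5,174,52))
print("mark",onz(W,264.5,257,36),onz(S,300.1,245.5,33)); print("ptr",onz(W,298,273,45))
print("corners",onz(W,197,108,30),onz(W,371,118,30))
g=S["img"]; 
cv2.imwrite("pics/sz.png",cv2.resize(g[200:320,390:490],None,fx=6,fy=5,interpolation=2)[:,:,::-1][:600,:800])
cv2.imwrite("pics/dz.png",cv2.resize(D["img"][180:300,260:410],None,fx=5,fy=5,interpolation=2)[:,:,::-1])
cv2.imwrite("pics/wz.png",cv2.resize(W["img"][100:320,190:380],None,fx=2.7,fy=2.7,interpolation=2)[:,:,::-1])
E
```

```text
relay tri [629.  274.9  31.7] [625.9 277.1  33. ] [629.2 266.4  33. ]
spare [459.8 215.9  33. ] [463. 211.  33.]
cleaner [491.5 425.2   0. ]
socket [579.3  50.7  52. ] [586.5  49.7  52. ] [590.   48.1  52. ]
mark [568.4 -38.1  36. ] [563.3 -38.7  33. ]
ptr [603.5 -52.4  45. ]
corners [508.  109.4  30. ] [675.   99.8  30. ]
```

View pics/sz.png

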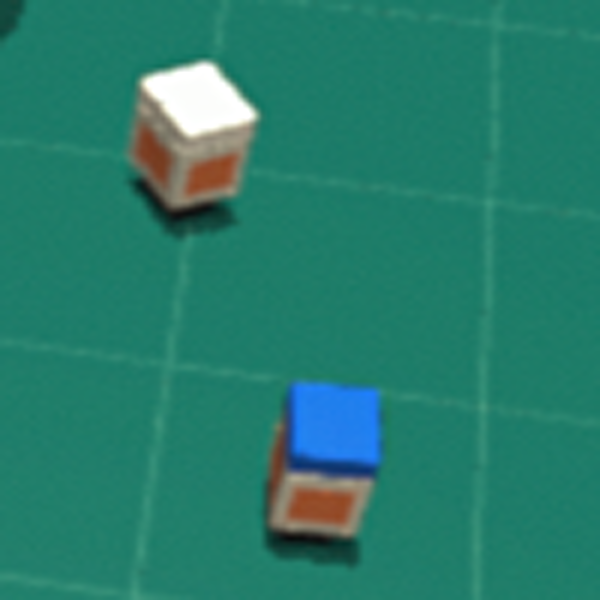

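View pics/dz.png

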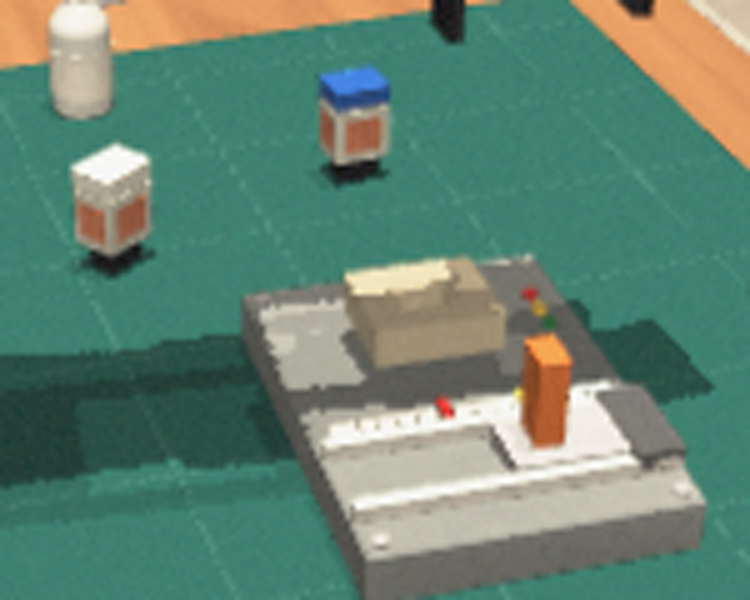

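View pics/wz.png

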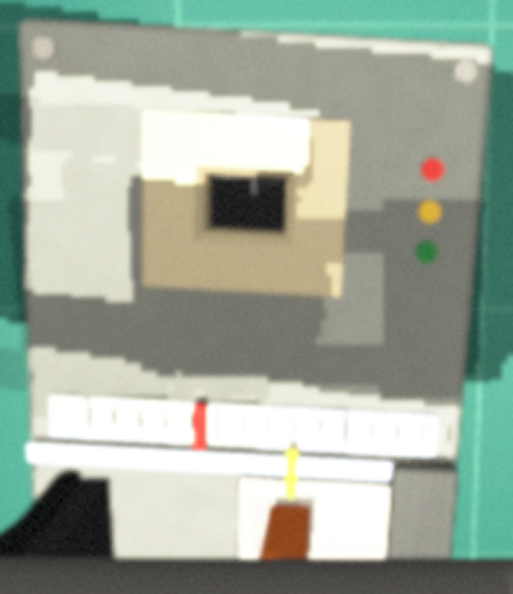

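The fixture yaw is about −3.3° and the socket is near (588,49). I'll move above the blue relay at about (628,275) to get a close look with the wrist camera.

Emit:
step_arm(
  translation=[
    [0, -0.45, 0],
    [0, -0.45, 0],
    [0, -0.45, 0],
    [0, -0.45, 0],
    [0, -0.45, 0],
    [0, -0.45, 0],
    [0, 0, 0],
    [0, 0, 0],
  ],
  roll=[0, 0, 0, 0, 0, 0, 0, 0],
  grip=[1, 1, 1, 1, 1, 1, 1, 1],
)

```text
t: 2.3
ee_pos: [626.1, 278.1, 222.1]
eef_rot: [180.0, -0.1, -0.2]
ft_force: [-0.3, -1.1, 0.7]
width: 87.1
```

Run:
```python
from h import *
np.set_printoptions(precision=2,suppress=True)
W=env.read_camera("wrist");s=env.get_state();print(s["t"],s["ee_pos"],s["eef_rot"])
cv2.imwrite("pics/w1.png",W["img"][:,:,::-1])
r=env.mark_of("wrist","relay_center");
for d in r[:2]:
    u,v=d["xy"][0]*640,d["xy"][1]*480;print(d["p"],u,v,onz(W,u,v,33))
# blue cap top
I=W["img"].astype(int);m=((I[:,:,2]>140)&(I[:,:,0]<90)&(I[:,:,2]-I[:,:,1]>50)).astype(np.uint8)
cs,_=cv2.findContours(m,0,1);c=max(cs,key=cv2.contourArea)
P=np.array([onz(W,*p[0],66)[:2] for p in c],np.float32)
print(cv2.contourArea(c),cv2.boundingRect(c),cv2.minAreaRect(P))
```

```text
2.35 [625.94 278.12 222.09] [-179.99   -0.07   -0.28]
0.87 322.11199999999997 226.89600000000002 [629.61 271.41  33.  ]
0.7 185.40800000000002 81.98400000000001 [502.04 410.87  33.  ]
1011.0 (303, 216, 40, 33) ((629.6626586914062, 273.9040832519531), (35.74764633178711, 28.282188415527344), 5.560716152191162)
```

View pics/w1.png

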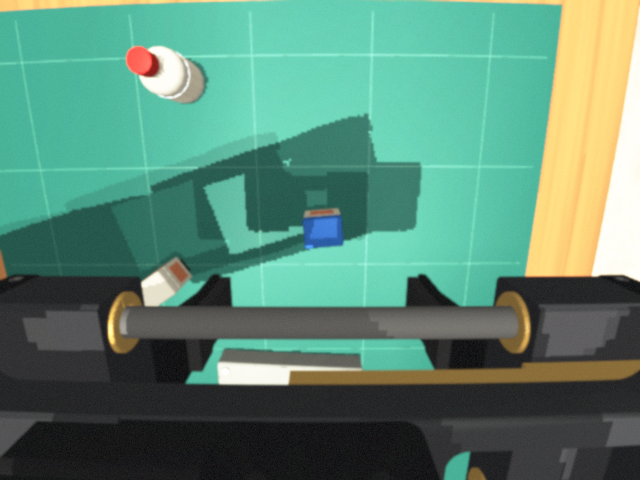

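The blue cap reads 36 x 28 mm, centred at (629.7, 273.3) with yaw about +5.5°. I'll align and go down.

Emit:
step_arm(
  translation=[
    [0.037, 0.048, 0],
    [0, 0, 0.4],
    [0, 0, 0.4],
    [0, 0, 0.4],
    [0, 0, 0.2],
    [0, 0, 0.1],
    [0, 0, 0],
  ],
  roll=[-0.048, 0, 0, 0, 0, 0, 0],
  grip=[1, 1, 1, 1, 1, 1, 1],
)

```text
t: 3.1
ee_pos: [635.5, 259.6, 71.5]
eef_rot: [179.9, -0.5, 4.8]
ft_force: [-0.1, 0.5, -0.3]
width: 87.0
```

Run:
```python
from h import *
np.set_printoptions(precision=2,suppress=True)
W=env.read_camera("wrist");s=env.get_state();print(s["t"],s["ee_pos"],s["eef_rot"])
cv2.imwrite("pics/w2.png",W["img"][:,:,::-1])
I=W["img"].astype(int);m=((I[:,:,2]>100)&(I[:,:,0]<90)&(I[:,:,2]-I[:,:,1]>50)).astype(np.uint8)
cs,_=cv2.findContours(m,0,1);c=max(cs,key=cv2.contourArea)
P=np.array([onz(W,*p[0],66)[:2] for p in c],np.float32)
print(cv2.contourArea(c),cv2.boundingRect(c),cv2.minAreaRect(P))
```

```text
3.15 [636.3  259.8   72.73] [179.93  -0.55   4.83]
3837.0 (274, 235, 73, 56) ((629.81103515625, 274.6635437011719), (35.89857482910156, 29.09256935119629), 4.670960426330566)
```

View pics/w2.png

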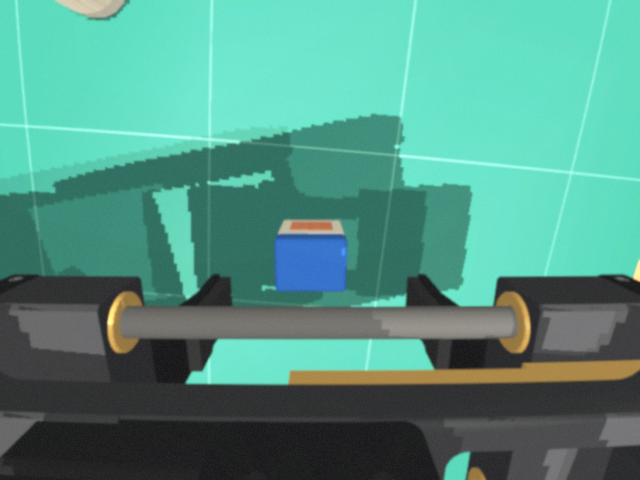

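The tool drifted by (−6,+14) mm. I'll correct that first, then go down.

Emit:
step_arm(
  translation=[
    [-0.052, -0.147, 0],
    [0, 0, 0],
    [0, 0, 0],
  ],
  roll=[0, 0, 0],
  grip=[1, 1, 1],
)

```text
t: 3.45
ee_pos: [632.5, 275.6, 78.0]
eef_rot: [-180.0, -1.0, 4.8]
ft_force: [-0.9, 0.1, 0.8]
width: 87.3
```

```bash
cat > st.py <<'E'
from h import *
np.set_printoptions(precision=2,suppress=True)
def st():
    s=env.get_state();print(s["t"],s["ee_pos"],s["eef_rot"],s["ft_force"],round(float(s["width"]),1),s["qvel"]);return s
E
python3 -c "
from st import *
for i in range(3): st(); env.read_camera('wrist')
st()"
```

```text
3.45 [632.54 275.56  77.95] [-179.97   -0.97    4.76] [-0.9   0.12  0.78] 87.3 [ 1.14 -0.9  -0.39  0.81  0.22  0.42]
3.5 [632.64 275.85  78.22] [-179.95   -1.      4.77] [-0.57 -0.36 -0.2 ] 87.5 [-0.28  0.17  0.16 -0.04 -0.2  -0.18]
3.55 [632.49 275.56  77.8 ] [-179.96   -0.96    4.76] [-0.21 -0.38  0.44] 87.3 [-0.33  0.41  0.53 -0.18 -0.11 -0.02]
3.6 [632.27 275.24  77.35] [-179.97   -0.92    4.74] [ 0.08 -0.   -0.7 ] 86.9 [-0.28  0.35  0.47 -0.09 -0.05  0.04]
```

Emit:
step_arm(
  translation=[
    [-0.025, 0.01, 0.1],
    [0, 0, 0.15],
    [0, 0, 0.15],
    [0, 0, 0.1],
  ],
  roll=[0, 0, 0, 0],
  grip=[1, 1, 1, 1],
)

```text
t: 4.0
ee_pos: [631.5, 274.1, 25.0]
eef_rot: [-179.9, -1.1, 4.7]
ft_force: [0.9, 0.1, -0.1]
width: 87.0
```

```bash
python3 -c "
from st import *
for i in range(2): env.read_camera('wrist'); st()"
```

```text
4.05 [630.14 273.7   22.91] [-179.99   -0.91    4.74] [-1.14 -0.39 -1.22] 87.1 [-0.02 -0.59  0.22 -0.03  2.73  0.04]
4.1 [630.25 273.82  23.96] [-179.98   -0.91    4.75] [-1.13 -0.85 -0.65] 86.9 [ 0.06 -1.5  -1.46 -0.01  1.13 -0.03]
```

The tool is at (630.2, 273.8, 24), so I'll close on the relay.

Emit:
step_arm(
  translation=[
    [0, 0, 0],
    [0, 0, 0],
    [0, 0, 0],
    [0, 0, 0],
    [0, 0, 0],
    [0, 0, 0],
    [0, 0, 0],
    [0, 0, 0],
  ],
  roll=[0, 0, 0, 0, 0, 0, 0, 0],
  grip=[0, 0, 0, 0, 0, 0, 0, 0],
  force=25,
)

```text
t: 4.9
ee_pos: [631.9, 274.2, 25.9]
eef_rot: [-179.9, -1.1, 4.7]
ft_force: [0.3, -0.4, -1.2]
width: 35.7
```

Run:
```python
from st import *
W=env.read_camera("wrist");st()
cv2.imwrite("pics/w3.png",W["img"][:,:,::-1])
D=env.read_camera("side");cv2.imwrite("pics/d3.png",cv2.resize(D["img"][120:300,240:440],None,fx=3,fy=3)[:,:,::-1])
```

```text
4.95 [631.88 274.22  25.88] [-179.95   -1.08    4.74] [-0.67  0.11  0.16] 35.5 [ 0.07  0.09 -0.02 -0.07 -0.09 -0.05]
```

View pics/w3.png

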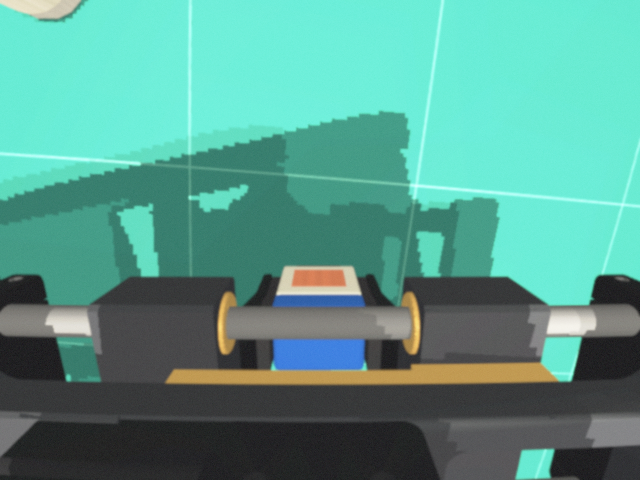

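View pics/d3.png

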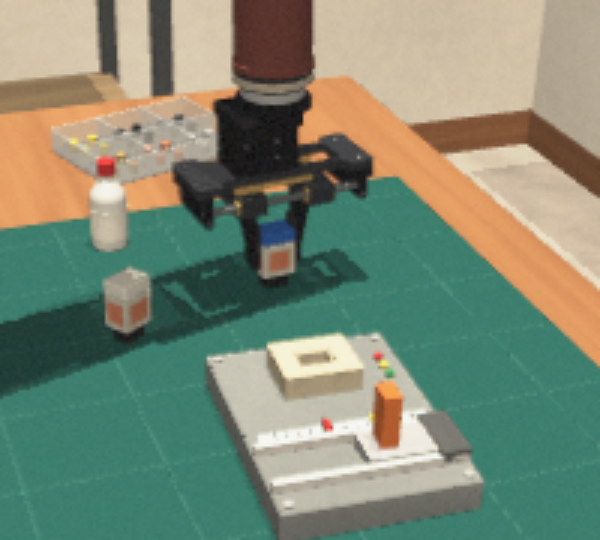

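Grasped: the opening is 35.6 mm. Lifting gently, then moving towards the fixture.

Emit:
step_arm(
  translation=[
    [0, 0, -0.1],
    [0, 0, -0.2],
    [0, 0, -0.2],
    [0, 0, -0.25],
    [0, 0, -0.25],
    [0, 0, -0.25],
  ],
  roll=[0, 0, 0, 0, 0, 0],
  grip=[0, 0, 0, 0, 0, 0],
  force=25,
)

```text
t: 5.6
ee_pos: [625.4, 272.6, 151.0]
eef_rot: [179.9, -0.4, 4.7]
ft_force: [0.3, -0.1, -1.4]
width: 36.2
```

Emit:
step_arm(
  translation=[
    [-0.05, 0.2, 0],
    [-0.07, 0.3, 0],
    [-0.07, 0.3, 0],
    [-0.07, 0.3, 0],
    [-0.07, 0.3, 0],
    [-0.07, 0.3, 0],
    [-0.07, 0.3, 0],
    [-0.05, 0.2, 0],
    [-0.03, 0.1, 0],
  ],
  roll=[0, 0, 0, 0, 0, 0, 0, 0, 0],
  grip=[0, 0, 0, 0, 0, 0, 0, 0, 0],
)

```text
t: 6.5
ee_pos: [592.8, 34.0, 164.3]
eef_rot: [-180.0, -1.5, 5.0]
ft_force: [-0.4, 1.2, -0.9]
width: 35.6
```

```bash
python3 -c "
from st import *
for i in range(3): st();env.read_camera('wrist')"
```

```text
6.5 [592.8   34.04 164.28] [-179.96   -1.47    5.01] [-0.39  1.17 -0.87] 35.6 [-10.58  -4.46   4.32   0.85  -0.32 -10.33]
6.55 [592.76  33.11 164.31] [179.99  -1.46   5.  ] [ 0.53 -0.83 -0.86] 36.1 [ 2.24  0.93 -0.9   0.79 -0.32  2.62]
6.6 [592.99  34.6  164.18] [-179.95   -1.47    4.99] [-0.06  0.63 -1.05] 36.0 [ 2.18  0.66 -0.54  1.21 -0.33  1.21]
```

Emit:
step_arm(
  translation=[
    [0, 0.15, 0],
    [0, 0.1, 0],
  ],
  roll=[0.035, 0.035],
  grip=[0, 0],
)

```text
t: 6.85
ee_pos: [594.9, 14.0, 164.3]
eef_rot: [-179.6, -1.5, -3.4]
ft_force: [0.5, -0.2, -0.8]
width: 36.2
```

Run:
```python
from st import *
env.read_camera("side")
W=env.read_camera("wrist");s=st()
for th in ["socket","mark","grip","fixture"]:
    print(th,[(round(d["p"],2),round(d["xy"][0]*640,1),round(d["xy"][1]*480,1)) for d in env.mark_of("wrist",th)[:2]])
cv2.imwrite("pics/w4.png",W["img"][:,:,::-1])
```

```text
6.95 [594.84  13.64 164.17] [-179.6    -1.45   -3.32] [ 0.94  0.78 -0.9 ] 35.6 [ 0.89 -0.04  0.16  0.48  0.11 -3.57]
socket [(0.56, 301.5, 200.0)]
mark []
grip []
fixture [(0.96, 307.4, 254.0)]
```

View pics/w4.png

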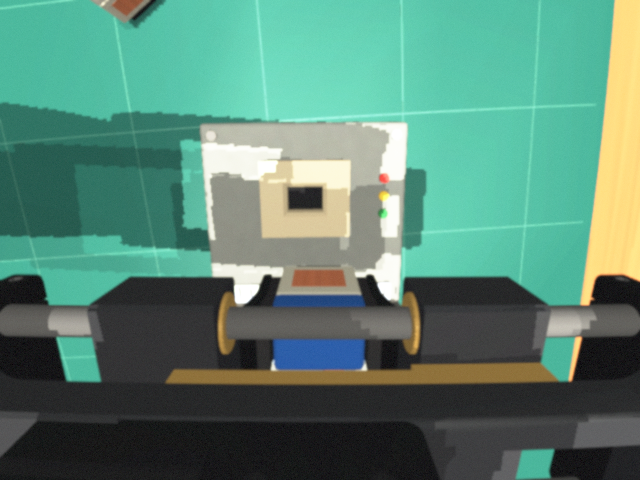

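Run:
```python
from st import *
W=env.read_camera("wrist");s=st()
I=W["img"]
g=cv2.cvtColor(I,cv2.COLOR_RGB2GRAY)
sub=I[150:250,250:365]
m=(g[175:225,275:335]<60).astype(np.uint8)
cs,_=cv2.findContours(m,0,1);c=max(cs,key=cv2.contourArea);c=c+np.array([275,175])
P=np.array([onz(W,*p[0],52)[:2] for p in c],np.float32);print("hole",cv2.minAreaRect(P),cv2.boundingRect(c))
P=np.array([onz(W,*p[0],49)[:2] for p in c],np.float32);print("hole@49",cv2.minAreaRect(P))
hsv=cv2.cvtColor(I,cv2.COLOR_RGB2HSV)
m=((hsv[:,:,1]>45)&(hsv[:,:,0]<30)).astype(np.uint8);m[:150]=0;m[245:]=0;m[:,:250]=0;m[:,365:]=0
cs,_=cv2.findContours(m,0,1);c=max(cs,key=cv2.contourArea)
P=np.array([onz(W,*p[0],52)[:2] for p in c],np.float32);print("block",cv2.minAreaRect(P),cv2.boundingRect(c))
cv2.imwrite("pics/w4z.png",cv2.resize(I[115:380,195:415],None,fx=2.2,fy=2.2,interpolation=2)[:,:,::-1])
# relay top edge
z=s["ee_pos"][2]+40
for uv in [(274,296),(364,296),(288,268),(357,268)]: print(uv,onz(W,*uv,z)-s["ee_pos"])
```

```text
7.2 [594.56  14.01 164.03] [-179.6    -1.43   -3.18] [ 0.35 -0.16  0.29] 35.6 [-0.15 -0.09 -0.06 -0.06  0.03  0.18]
hole ((588.5632934570312, 48.09033203125), (15.708236694335938, 24.398012161254883), 86.6972427368164) (290, 189, 32, 21)
hole@49 ((588.5043334960938, 47.694522857666016), (15.879719734191895, 24.664358139038086), 86.69722747802734)
block ((588.5922241210938, 46.611083984375), (61.32851791381836, 71.0594482421875), 86.81604766845703) (260, 161, 92, 79)
(274, 296) [-17.14  18.49  40.  ]
(364, 296) [16.7  16.27 40.  ]
(288, 268) [-11.04  29.21  40.  ]
(357, 268) [14.35 27.6  40.  ]
```

View pics/w4z.png

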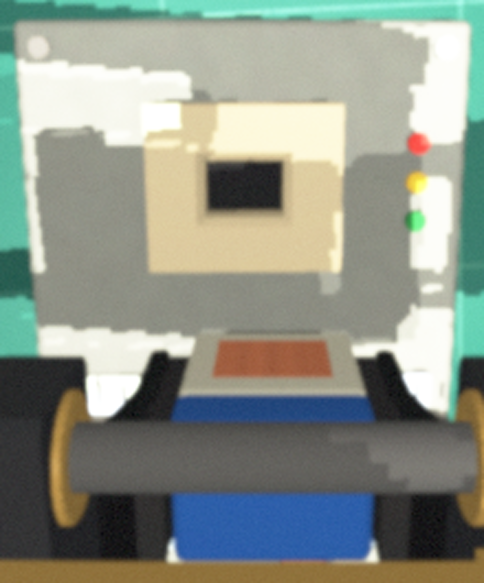

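Run:
```python
from st import *
W=env.read_camera("wrist");s=st()
from scipy.spatial.transform import Rotation as R
Rm=R.from_euler('xyz',s["eef_rot"],degrees=True).as_matrix()
z=s["ee_pos"][2]
for uv,dz in [((319,296),26),((274,369),40),((364,369),40),((319,369),40),((322,268),-10)]: print(uv,Rm.T@(onz(W,*uv,z+dz)-s["ee_pos"]))
print(Rm)
```

```text
7.25 [594.56  13.85 164.06] [-179.61   -1.44   -3.2 ] [ 0.01  0.95 -1.58] 36.3 [-0.29 -0.01  0.05 -0.06 -0.03 -0.02]
(319, 296) [ -0.23 -11.55 -25.94]
(274, 369) [-18.21  13.67 -40.56]
(364, 369) [ 17.9   14.27 -39.66]
(319, 369) [ -0.22  13.93 -40.11]
(322, 268) [  1.36 -11.42  10.12]
[[ 1.   -0.06  0.03]
 [-0.06 -1.    0.01]
 [ 0.03 -0.01 -1.  ]]
```

Emit:
step_arm(
  translation=[
    [-0.08, -0.2, 0],
    [0, -0.14, 0],
    [0, 0, 0.15],
    [0, 0, 0.2],
    [0, 0, 0.15],
  ],
  roll=[0, 0, 0, 0, 0],
  grip=[0, 0, 0, 0, 0],
)

```text
t: 7.75
ee_pos: [592.6, 50.7, 114.1]
eef_rot: [-179.7, -1.8, -2.9]
ft_force: [-0.2, -0.2, -0.6]
width: 36.1
```

```bash
python3 -c "
from st import *
for i in range(3): st();env.read_camera('wrist')"
```

```text
7.75 [592.55  50.68 114.08] [-179.65   -1.83   -2.93] [-0.19 -0.18 -0.58] 36.1 [  0.3   10.97   5.16  -0.17 -16.65  -0.36]
7.8 [590.69  50.65 111.02] [-179.65   -1.57   -2.95] [-1.36  0.42 -3.2 ] 35.7 [-0.35 -0.58  0.37 -0.05  4.29  0.17]
7.85 [590.52  50.51 112.1 ] [-179.65   -1.52   -2.97] [-1.32  0.28 -0.63] 36.0 [-0.28 -1.59 -1.81  0.    1.98  0.17]
```

Emit:
step_arm(
  translation=[
    [-0.021, 0.025, 0.05],
    [0, 0, 0.1],
    [0, 0, 0.06],
  ],
  roll=[0, 0, 0],
  grip=[0, 0, 0],
)

```text
t: 8.2
ee_pos: [591.9, 47.0, 93.8]
eef_rot: [-179.7, -1.9, -3.0]
ft_force: [-0.6, -0.5, -1.1]
width: 36.0
```

Run:
```python
from st import *
env.read_camera('wrist');D=env.read_camera("side");st();S=env.read_camera("scene");st()
a=cv2.resize(D["img"][180:300,280:430],None,fx=5,fy=5,interpolation=2);cv2.imwrite("pics/d5.png",a[:,:,::-1])
a=cv2.resize(S["img"][180:300,240:390],None,fx=5,fy=5,interpolation=2);cv2.imwrite("pics/s5.png",a[:,:,::-1])
```

```text
8.3 [591.28  47.13  93.35] [-179.66   -1.81   -3.02] [ 0.24  1.15 -1.27] 36.1 [ 0.13 -0.63 -0.61  0.1   0.87  0.13]
8.35 [591.59  47.2   93.93] [-179.66   -1.85   -3.02] [ 0.05 -1.04 -1.19] 36.0 [ 0.16 -0.56 -0.67 -0.01  0.18  0.11]
```

View pics/d5.png

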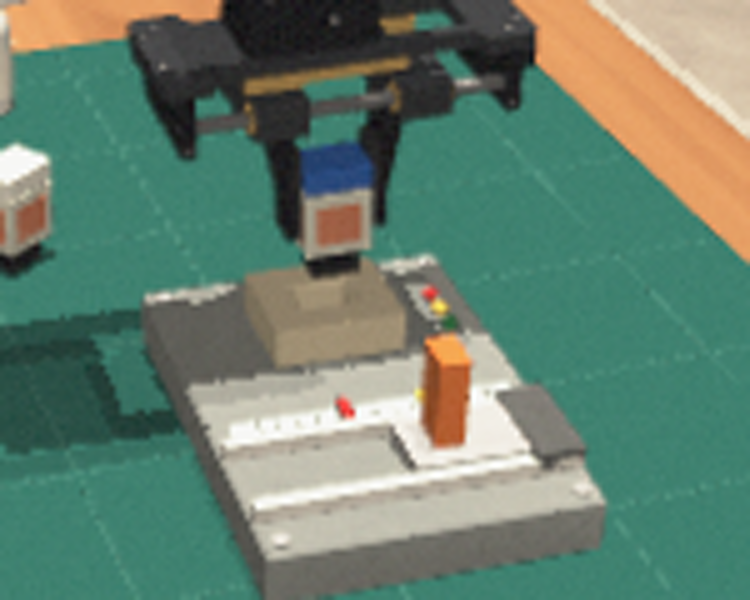

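View pics/s5.png

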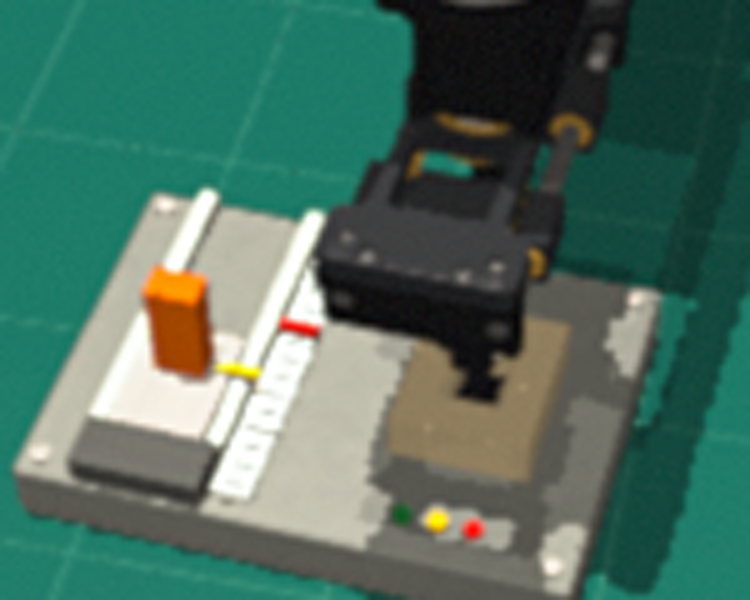

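Emit:
step_arm(
  translation=[
    [-0.035, -0.009, 0.02],
    [-0.003, 0, 0.06],
  ],
  roll=[0, 0],
  grip=[0, 0],
)

```text
t: 8.55
ee_pos: [589.1, 48.4, 87.0]
eef_rot: [-179.7, -2.0, -3.0]
ft_force: [0.4, -0.5, -1.4]
width: 36.4
```

```bash
python3 -c "
from st import *
for i in range(4): st();env.read_camera('side')"
```

```text
8.55 [589.14  48.36  87.01] [-179.66   -2.01   -3.02] [ 0.36 -0.47 -1.44] 36.4 [-0.13  4.64  1.73 -0.05 -7.39 -0.08]
8.6 [588.5   48.32  85.63] [-179.66   -1.92   -3.02] [-0.6  -0.54 -1.63] 36.1 [ 0.03  0.3   0.35 -0.04  1.25 -0.08]
8.65 [588.33  48.33  85.75] [-179.66   -1.89   -3.02] [-0.83 -0.62 -1.56] 35.9 [-0.03 -0.03 -0.44  0.14  0.71  0.01]
8.7 [588.51  48.29  86.04] [-179.66   -1.9    -3.02] [ 0.92  0.26 -1.65] 35.8 [-0.13 -0.22 -0.54  0.03  0.28  0.02]
```

Emit:
step_arm(
  translation=[
    [-0.008, 0, 0.06],
    [-0.003, 0, 0.06],
    [-0.003, 0, 0.06],
  ],
  roll=[0, 0, 0],
  grip=[0, 0, 0],
)

```text
t: 9.05
ee_pos: [589.2, 48.4, 68.5]
eef_rot: [-179.7, -2.1, -3.0]
ft_force: [-0.8, -0.6, 0.0]
width: 36.1
```

```bash
python3 -c "
from st import *
for i in range(3): st();D=env.read_camera('side')
a=cv2.resize(D['img'][180:300,280:430],None,fx=5,fy=5,interpolation=2);cv2.imwrite('pics/d6.png',a[:,:,::-1])"
```

```text
9.05 [589.18  48.39  68.48] [-179.66   -2.09   -3.02] [-0.79 -0.57  0.01] 36.1 [ 0.    5.03  2.03 -0.03 -6.95  0.06]
9.1 [588.19  48.4   67.09] [-179.66   -1.97   -3.02] [-1.75  0.02 -1.94] 36.2 [ 0.05 -0.04  0.38 -0.05  1.67  0.02]
9.15 [588.03  48.42  67.39] [-179.66   -1.94   -3.02] [-0.64 -0.17 -0.74] 36.1 [ 0.07 -0.6  -0.52  0.08  0.78  0.03]
```

View pics/d6.png

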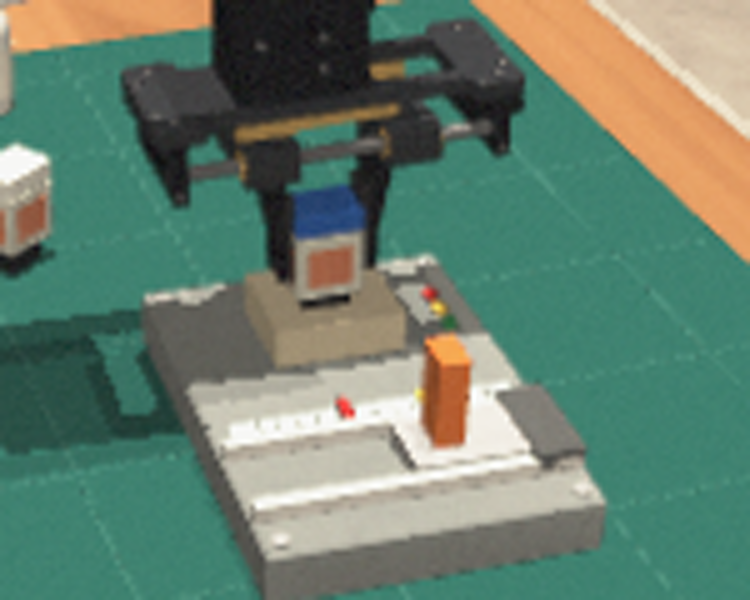

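The foot has entered the hole: the side view shows it at about (327,302) over the block, with no contact force. Pressing the rest of the way down.

Emit:
step_arm(
  translation=[
    [0, 0, 0.05],
    [0, 0, 0.05],
    [0, 0, 0.05],
  ],
  roll=[0, 0, 0],
  grip=[0, 0, 0],
)

```text
t: 9.5
ee_pos: [590.5, 48.6, 60.1]
eef_rot: [-179.7, -2.0, -3.0]
ft_force: [-16.9, -0.4, 34.2]
width: 36.1
```

```bash
python3 -c "
from st import *
for i in range(3): st();D=env.read_camera('side')
a=cv2.resize(D['img'][180:300,280:430],None,fx=5,fy=5,interpolation=2);cv2.imwrite('pics/d7.png',a[:,:,::-1])"
```

```text
9.5 [590.48  48.57  60.14] [-179.68   -2.02   -2.98] [-16.86  -0.4   34.18] 36.1 [ 0.11  1.88 -0.95 -0.07 -1.28 -0.13]
9.55 [590.5   48.55  60.02] [-179.68   -2.02   -2.98] [-12.22  -0.47  28.26] 36.8 [ 0.05 -0.15  0.34 -0.05 -0.28 -0.01]
9.6 [590.49  48.57  60.02] [-179.68   -2.04   -2.98] [-13.19  -0.16  27.01] 36.6 [ 0.04 -0.16  0.21  0.03 -0.2   0.07]
```

View pics/d7.png

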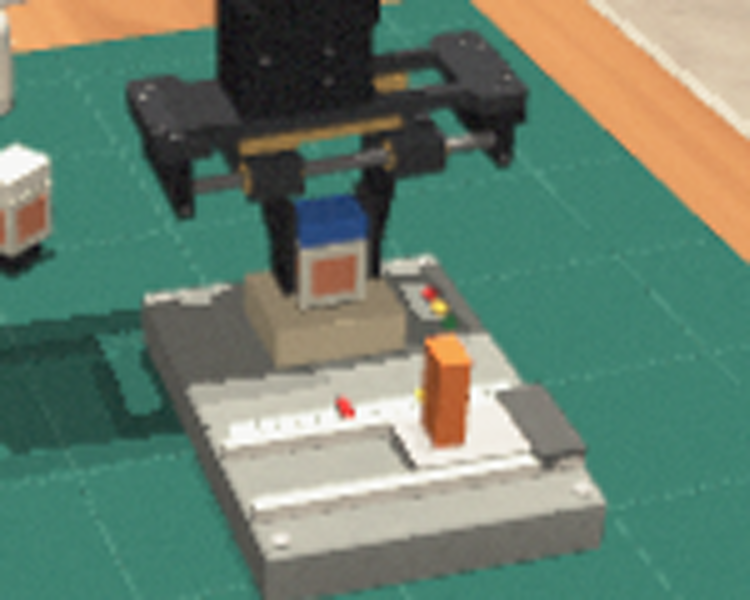

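Seated: the upward force is about 30 N and the foot no longer shows. Opening and retreating.

Emit:
step_arm(
  translation=[
    [0, 0, 0],
    [0, 0, 0],
    [0, 0, 0],
    [0, 0, 0],
    [0, 0, 0],
    [0, 0, 0],
  ],
  roll=[0, 0, 0, 0, 0, 0],
  grip=[0.8, 0.8, 0.8, 0.8, 0.8, 0.8],
)

```text
t: 10.25
ee_pos: [591.6, 48.5, 61.0]
eef_rot: [-179.7, -2.2, -3.0]
ft_force: [0.7, 0.3, 0.0]
width: 68.3
```

Emit:
step_arm(
  translation=[
    [0, 0, -0.1],
    [0, 0, -0.15],
    [0, 0, -0.2],
    [0, 0, -0.2],
    [0, 0, -0.2],
    [0, 0, -0.1],
  ],
  roll=[0, 0, 0, 0, 0, 0],
  grip=[0.8, 0.8, 0.8, 0.8, 0.8, 0.8],
)

```text
t: 10.85
ee_pos: [586.9, 48.2, 162.3]
eef_rot: [-179.7, -2.1, -3.0]
ft_force: [0.9, 0.5, 0.0]
width: 69.2
```

Run:
```python
from st import *
D=env.read_camera('side');S=env.read_camera("scene");W=env.read_camera("wrist");s=st()
a=cv2.resize(D['img'][180:300,280:430],None,fx=5,fy=5,interpolation=2);cv2.imwrite('pics/d8.png',a[:,:,::-1])
cv2.imwrite("pics/w8.png",W["img"][:,:,::-1])
for n in ["side","scene","wrist"]:
  for th in ["relay_center","mark","grip"]:
    print(n,th,[(round(d["p"],2),round(d["xy"][0]*640,1),round(d["xy"][1]*480,1)) for d in env.mark_of(n,th)[:2]])
print(proj(D,[588.6,47.3,69]),proj(S,[588.6,47.3,69]),proj(W,[588.6,47.3,69]))
```

```text
11.0 [586.27  48.2  160.06] [-179.68   -1.98   -2.98] [-0.29 -0.56 -1.5 ] 69.3 [-0.04  1.79  1.87 -0.04 -0.33  0.03]
side relay_center [(0.85, 342.9, 233.0)]
side mark []
side grip [(0.88, 369.4, 254.9)]
scene relay_center [(0.58, 336.7, 247.4)]
scene mark [(0.44, 301.1, 243.7)]
scene grip [(0.79, 275.6, 245.2)]
wrist relay_center [(0.98, 318.9, 250.1)]
wrist mark []
wrist grip []
[344.59 231.98] [336.18 249.35] [316.28 247.58]
```

View pics/d8.png

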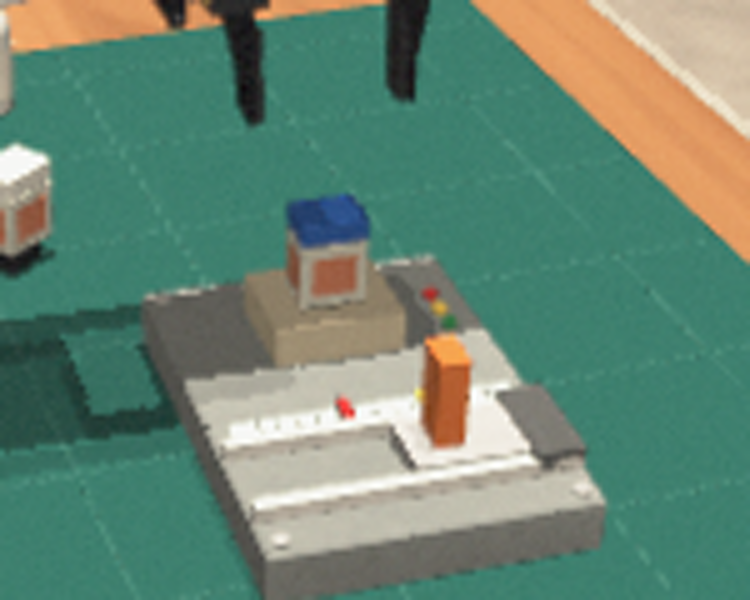

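View pics/w8.png

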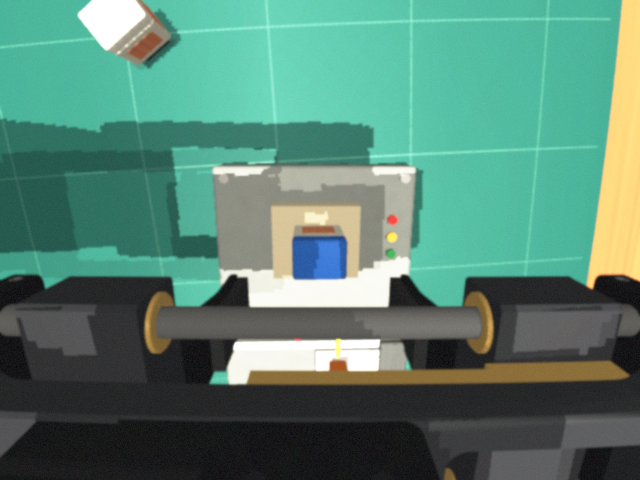

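The relay is upright and flush: all three views agree with a centre at (588.6, 47.3, 69) to within 1–2.6 px. Next I'll move over the handle, predicted at (600.8, −81).

Emit:
step_arm(
  translation=[
    [0.06, 0.2, 0],
    [0.05, 0.3, 0],
    [0.05, 0.3, 0],
    [0.05, 0.25, 0],
    [0, 0.1, 0],
    [0, 0.05, 0],
  ],
  roll=[0.003, 0, 0, 0, 0, 0],
  grip=[0.8, 0.8, 0.8, 0.8, 0.8, 0.8],
)

```text
t: 12.05
ee_pos: [599.4, -74.8, 156.4]
eef_rot: [-179.6, -1.7, -3.2]
ft_force: [-0.1, 0.3, 0.1]
width: 69.5
```

Run:
```python
from st import *
env.read_camera('side');D=env.read_camera('side');W=env.read_camera("wrist");s=st()
cv2.imwrite("pics/w9.png",W["img"][:,:,::-1])
a=cv2.resize(D['img'][180:300,280:430],None,fx=5,fy=5,interpolation=2);cv2.imwrite('pics/d9.png',a[:,:,::-1])
for th in ["mark","grip"]:
    print(th,[(round(d["p"],2),round(d["xy"][0]*640,1),round(d["xy"][1]*480,1)) for d in env.mark_of("wrist",th)[:2]])
```

```text
12.2 [599.42 -73.53 156.57] [-179.59   -1.67   -3.11] [ 0.31 -0.34 -0.26] 69.6 [ 0.89 -0.15  0.01  0.12 -0.09  0.02]
mark []
grip [(0.91, 317.0, 252.2), (0.45, 272.1, 196.7)]
```

View pics/w9.png

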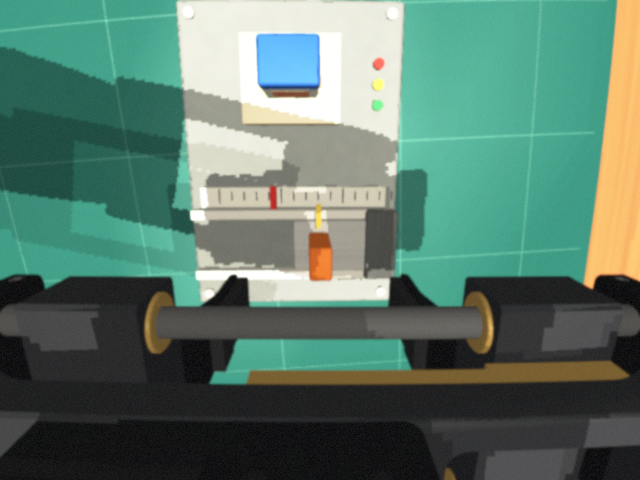

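Run:
```python
from st import *
W=env.read_camera("wrist");s=st()
print("handle top",onz(W,320.5,264,92),"grip net",onz(W,317,252.2,67))
a=np.deg2rad(-3.3);fx=np.array([np.cos(a),np.sin(a)])
m=onz(W,273.5,197,39)
for zp in (42,46,50):
    p=onz(W,318.5,216,zp);print("mark",m,"ptr",p,"travel",(p-m)[:2]@fx)
h=onz(W,320.5,264,92);print("travel from handle",(h-m)[:2]@fx)
print("edges",onz(W,179,5,30),onz(W,403,5,30))
cv2.imwrite("pics/w9z.png",cv2.resize(W["img"][170:300,180:410],None,fx=3.4,fy=3.4,interpolation=2)[:,:,::-1])
```

```text
12.35 [599.56 -73.   156.74] [-179.6    -1.68   -3.04] [0.34 0.96 0.23] 70.0 [ 0.15  0.13 -0.2  -0.13 -0.16 -0.03]
handle top [602.08 -77.56  92.  ] grip net [600.38 -76.36  67.  ]
mark [568.53 -36.73  39.  ] ptr [603.44 -53.6   42.  ] travel 35.82602632199045
mark [568.53 -36.73  39.  ] ptr [603.36 -52.87  46.  ] travel 35.706630157507675
mark [568.53 -36.73  39.  ] ptr [603.28 -52.14  50.  ] travel 35.58723399302479
travel from handle 35.84595259248044
edges [509.7  107.56  30.  ] [674.87  99.79  30.  ]
```

View pics/w9z.png

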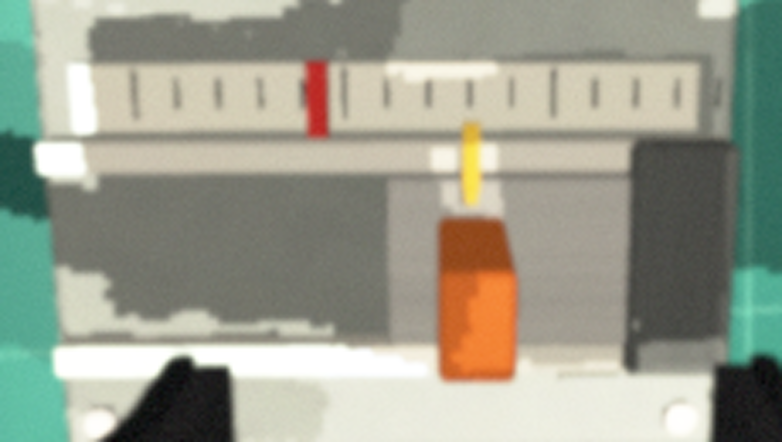

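View pics/d9.png

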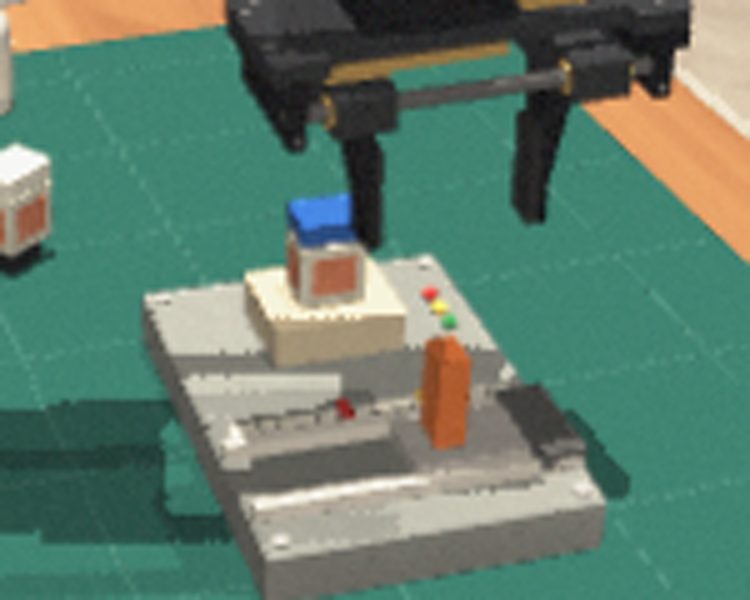

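Emit:
step_arm(
  translation=[
    [0, 0.054, 0.1],
    [0, 0, 0.2],
    [0, 0, 0.2],
    [0, 0, 0.2],
    [0, 0, 0.1],
  ],
  roll=[0.002, 0, 0, 0, 0],
  grip=[0.7, 0.7, 0.7, 0.7, 0.7],
)

```text
t: 12.85
ee_pos: [603.3, -76.2, 74.6]
eef_rot: [-179.6, -1.9, -3.1]
ft_force: [0.6, 0.5, -0.2]
width: 61.2
```

Run:
```python
from st import *
env.read_camera('side');env.read_camera('side');W=env.read_camera("wrist");s=st()
cv2.imwrite("pics/w10.png",W["img"][:,:,::-1])
```

```text
13.0 [604.03 -76.47  76.29] [-179.66   -2.02   -3.08] [-0.34 -0.06  0.21] 61.1 [-0.06 -1.48 -1.54  0.05  0.2   0.02]
```

View pics/w10.png

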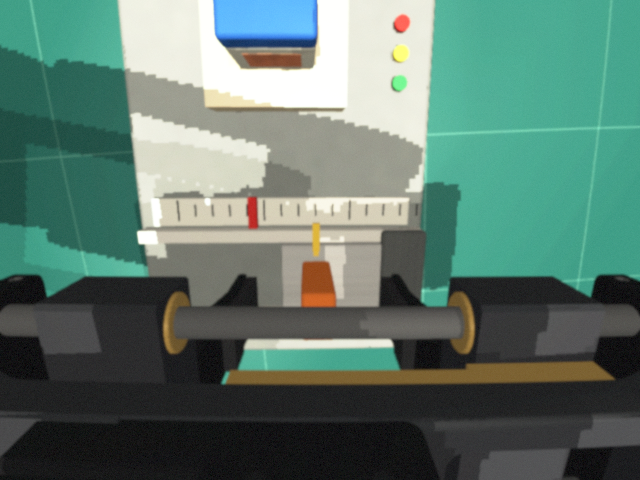

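Emit:
step_arm(
  translation=[
    [-0.025, 0.025, 0.08],
    [0, 0, 0.08],
    [0, 0, 0],
    [0, 0, 0],
    [0, 0, 0],
    [0, 0, 0],
    [0, 0, 0],
    [0, 0, 0],
    [0, 0, 0],
    [0, 0, 0],
  ],
  roll=[0, 0, 0, 0, 0, 0, 0, 0, 0, 0],
  grip=[0.7, 0.7, 0, 0, 0, 0, 0, 0, 0, 0],
  force=40,
)

```text
t: 14.0
ee_pos: [602.4, -79.7, 63.2]
eef_rot: [-179.7, -2.1, -3.1]
ft_force: [2.7, -0.7, -1.2]
width: 15.9
```

Run:
```python
from st import *
W=env.read_camera("wrist");s=st()
cv2.imwrite("pics/w11.png",W["img"][:,:,::-1])
```

```text
14.05 [602.52 -79.75  63.19] [-179.75   -2.09   -3.05] [-1.08 -0.06  1.7 ] 16.1 [ 0.06  0.06 -0.06 -0.01  0.18  0.03]
```

View pics/w11.png

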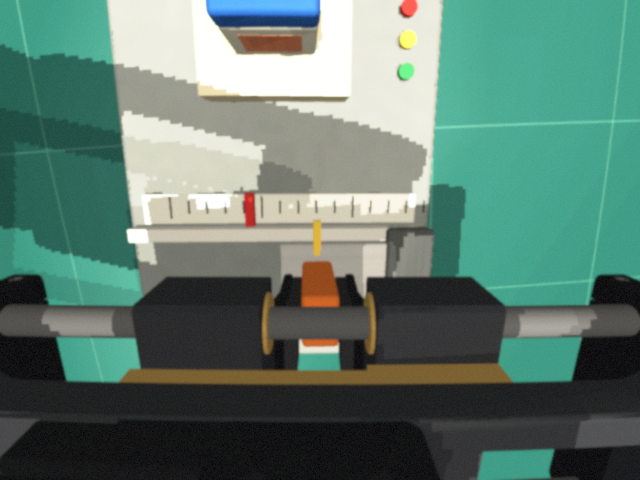

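Handle held at 16 mm. Pulling about 36 mm along tool −x.

Emit:
step_arm(
  translation=[
    [-0.1, 0, -0.004],
    [-0.1, 0, -0.004],
    [-0.08, 0, -0.003],
    [-0.05, 0, -0.002],
  ],
  roll=[0, 0, 0, 0],
  grip=[0, 0, 0, 0],
)

```text
t: 14.45
ee_pos: [573.0, -78.1, 63.2]
eef_rot: [-179.8, -2.7, -3.1]
ft_force: [7.3, -1.1, -5.5]
width: 16.4
```

```bash
cat > m.py <<'E'
from st import *
import sys
for i in range(3): W=env.read_camera("wrist");s=st()
a=np.deg2rad(-3.3);fx=np.array([np.cos(a),np.sin(a)])
I=W["img"];h=cv2.cvtColor(I,cv2.COLOR_RGB2HSV);H,S,V=h[...,0],h[...,1],h[...,2]
roi=np.zeros(H.shape,bool);roi[180:262,140:440]=1
ye=roi&(H>=17)&(H<=32)&(S>140)&(V>120);re=roi&((H<5)|(H>174))&(S>150)
for n,m in (("y",ye),("r",re)):
    k,l,stt,ce=cv2.connectedComponentsWithStats(m.astype(np.uint8));
    for j in range(1,k):
        if stt[j,4]>15: print(n,stt[j],ce[j])
cv2.imwrite(sys.argv[1],cv2.resize(I[150:280,180:410],None,fx=3.4,fy=3.4,interpolation=2)[:,:,::-1])
E
python3 m.py pics/w12.png
```

```text
14.5 [572.63 -78.08  63.23] [-179.77   -2.67   -3.06] [ 7.12 -0.49 -5.16] 16.2 [ 0.03  0.75 -1.05  0.03  0.36  0.23]
14.55 [572.87 -78.09  63.23] [-179.76   -2.67   -3.07] [ 6.5  -0.81 -4.14] 16.0 [ 0.04  0.56 -0.64  0.11 -0.    0.09]
14.6 [573.07 -78.1   63.22] [-179.76   -2.67   -3.07] [ 7.6   0.04 -4.34] 16.2 [ 0.12  0.31 -0.55 -0.01  0.01  0.06]
y [313 221   7  34 227] [316.01 237.06]
r [300 193   8  33 263] [303.49 209.06]
```

View pics/w12.png

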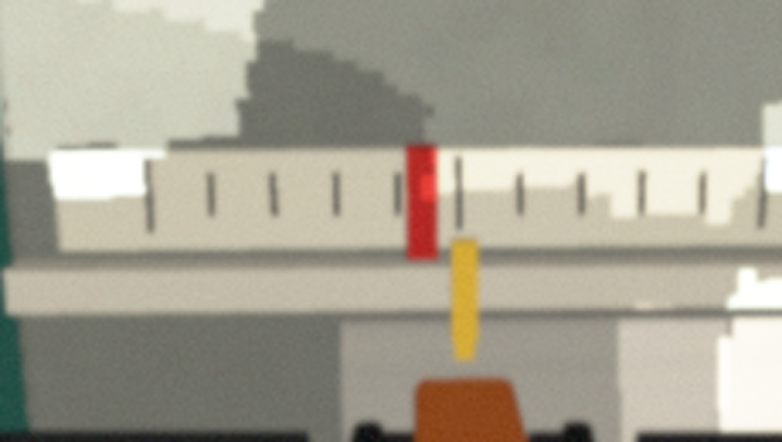

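About 6.5 mm remain: the pointer is at column 316 and the mark at 303.5.

Emit:
step_arm(
  translation=[
    [-0.045, 0, -0.002],
    [-0.035, 0, -0.002],
  ],
  roll=[0, 0],
  grip=[0, 0],
)

```text
t: 14.8
ee_pos: [567.6, -77.8, 63.2]
eef_rot: [-179.8, -3.0, -3.1]
ft_force: [8.5, 0.6, -6.6]
width: 16.2
```

```bash
cat >> m.py <<'E'
m_=[c for c in [1]]
def cen(m):
    k,l,q,ce=cv2.connectedComponentsWithStats(m.astype(np.uint8));return ce[1+np.argmax(q[1:,4])]
r=onz(W,*cen(re),37);p=onz(W,*cen(ye),46)
print("offset mm (ptr-mark, fixture x; z46, z42)",(p-r)[:2]@fx,(onz(W,*cen(ye),42)-r)[:2]@fx)
E
python3 m.py pics/w13.png
```

```text
14.85 [567.27 -77.79  63.24] [-179.78   -3.03   -3.08] [ 7.2  -0.13 -5.69] 16.0 [ 0.19  0.37 -0.54 -0.09  0.32  0.08]
14.9 [567.35 -77.8   63.26] [-179.78   -3.02   -3.09] [ 7.38 -1.32 -6.05] 16.1 [ 0.11  0.26 -0.4   0.04  0.14  0.05]
14.95 [567.42 -77.82  63.24] [-179.78   -3.01   -3.09] [ 6.69 -0.03 -5.72] 15.9 [ 0.08  0.07 -0.26 -0.05  0.11 -0.  ]
y [312 220   8  35 226] [315.92 236.6 ]
r [310 193   8  33 216] [313.35 206.22]
offset mm (ptr-mark, fixture x; z46, z42) 1.0199625561659145 1.20311552707075
```

View pics/w13.png

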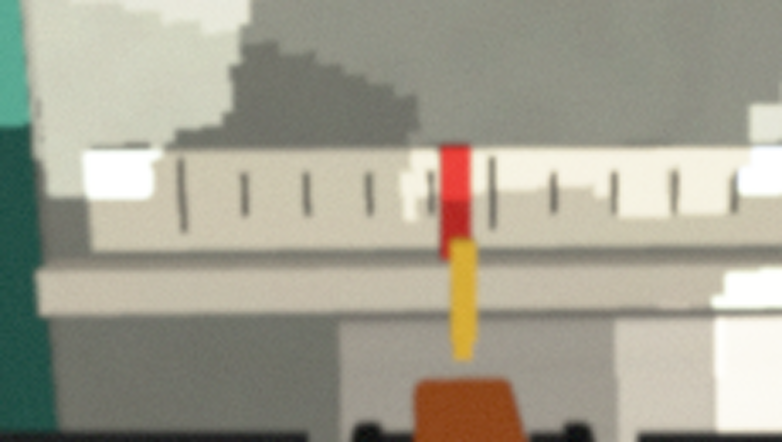

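Emit:
step_arm(
  translation=[
    [-0.02, 0, -0.001],
  ],
  roll=[0],
  grip=[0],
)

```text
t: 15.05
ee_pos: [566.7, -77.7, 63.2]
eef_rot: [-179.8, -3.2, -3.1]
ft_force: [9.1, -1.0, -5.4]
width: 16.1
```

```bash
python3 m.py pics/w14.png; python3 m.py pics/w15.png; python3 -c "
from st import *
D=env.read_camera('side');a=cv2.resize(D['img'][170:320,260:430],None,fx=4,fy=4,interpolation=2);cv2.imwrite('pics/d15.png',a[:,:,::-1])"
```

```text
15.1 [566.5  -77.76  63.2 ] [-179.78   -3.18   -3.09] [ 8.07 -0.05 -5.87] 15.9 [ 0.05  0.22 -0.17 -0.06  0.32  0.15]
15.15 [566.5  -77.75  63.22] [-179.78   -3.17   -3.09] [ 8.97 -0.45 -5.83] 16.6 [ 0.03  0.19 -0.23 -0.07  0.16  0.07]
15.2 [566.53 -77.76  63.24] [-179.78   -3.17   -3.09] [ 8.19 -0.31 -4.72] 16.2 [ 0.01  0.02 -0.03 -0.06  0.16  0.1 ]
y [312 221   8  34 215] [315.68 236.75]
r [311 193   8  26 204] [314.57 205.39]
offset mm (ptr-mark, fixture x; z46, z42) 0.2022976421533788 0.3938455977235434
15.25 [566.49 -77.75  63.21] [-179.78   -3.16   -3.09] [ 6.58  0.6  -5.61] 16.2 [-0.08  0.03  0.02 -0.06  0.04 -0.03]
15.3 [566.54 -77.75  63.26] [-179.78   -3.17   -3.09] [ 8.52 -0.07 -5.48] 16.2 [-0.02 -0.   -0.12 -0.13  0.05  0.02]
15.35 [566.56 -77.74  63.25] [-179.78   -3.17   -3.09] [ 8.33  0.2  -5.94] 16.0 [-0.07  0.03 -0.02 -0.03 -0.03 -0.07]
y [312 220   8  35 215] [315.63 236.65]
r [311 193   8  26 204] [314.57 205.4 ]
offset mm (ptr-mark, fixture x; z46, z42) 0.1770655695575421 0.3672718746700208
```

View pics/w15.png

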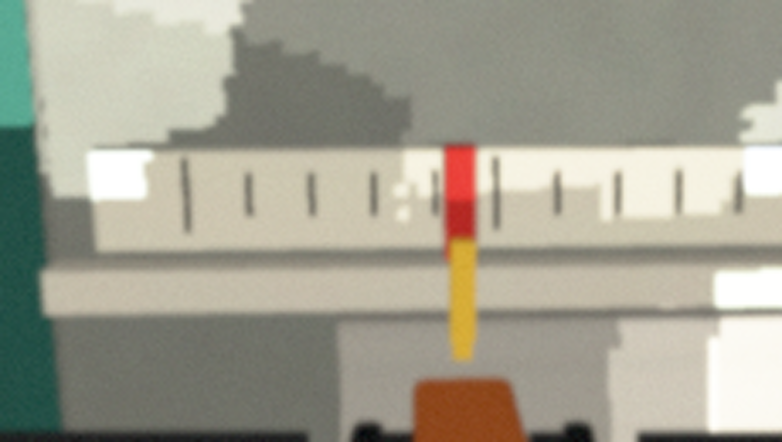

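View pics/d15.png

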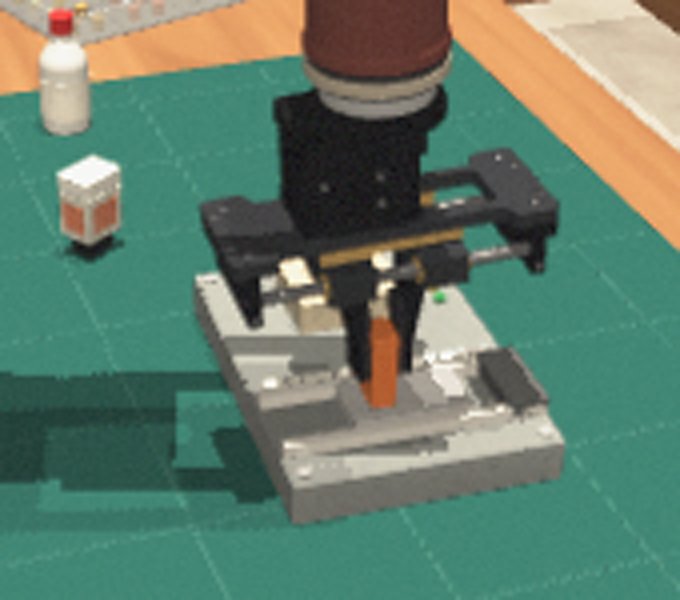

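The pointer is on the mark to within about 0.3 mm, the handle is held and steady, and the bystanders haven't been touched. Handing in.

```bash
python3 -c "
from st import *
print(env.close_job())"
```

```text
the job is handed in; nothing more can be done
None
```

The job is handed in: the blue-capped relay is in the socket, and the gripper is still holding the orange handle with the yellow pointer on the red mark. No verdict was reported.

- **Relay:** I pressed it down until the wrist felt about 30 N, then let go. It stood upright and flush on the block in the side view. The detected centre matched the fully seated position to within 1–2.6 pixels in all three cameras. That is only about 1–4 mm, so the depth rests mainly on the 30 N press and the flush look.
- **Tool height at seating:** it read 60 mm, against the 62 mm I expected. I took this as the relay slipping slightly in the fingers. I didn't measure the relay again after pulling the slide.
- **Slide:** I pulled it about 36 mm. The last wrist pictures put the pointer 0.2–0.4 mm from the mark and steady. The fingers were closed on the 16 mm handle at a 40 N grip setting, and the wrist force was about 8 N along the pull.
- **Tool tilt:** it grew to about 3° by the end. I couldn't correct this with the moves available, and it shouldn't affect the result.
- **Bystanders:** I never touched the spare relay, the bottle or the screwdriver. The spare and the bottle look unmoved in the last side picture. I didn't look at the screwdriver again, but the arm never went near it.
- **Time:** about 15.4 s of the 50 s were used.

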